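# Snap a centre mark with the automatic punch

## Robot

A 6-joint arm with a two-finger parallel gripper is mounted at the origin on a cart in front of the work surface, level with it; the furniture and walls round the work are solid. World frame = base frame: x ahead of the robot, y to its left, z up, the work surface at z = 0. Lengths are in m, angles in degrees, forces in N, time in s.
With the tool pointing down it reaches from about 0.375 to 0.9 m from the base axis. Payload 3.1 kg.
Tool frame: the origin (TCP) lies on the centre line of the jaws, within the pads' length; the fingertips stand 8 mm ahead of it and the grasp point (between the pads) lies 11 mm behind it (bot.tip_extent is the distance from the TCP to the fingertips, in m); z points along the fingers, y is the line along which they close (so a half turn about z gives the same grasp; the last joint's range is limited). The gripper opens to 87 mm and grips with 3 to 60 N. Pads are 19 mm wide; open, the fingers measure 117 mm over their backs; the gripper's body (75 mm by 190 mm) begins 51 mm behind the grasp point.
Start: joints at [54.46, 30.224, 82.088, -0, 67.689, -10.227], TCP at [0.267, 0.565, 0.231] pointing down, gripper open.
Joint ranges: [-176.69, 176.69], [-43.24, 126.21], [12.49, 139.97], [-82, 262], [0, 151.66], [-163.58, 163.58]. Speed limits (degrees/s): [159.86, 159.86, 180, 180, 180, 180].

## Interface

Orientations are given as a 3x3 rotation matrix whose columns are the frame's x, y, z axes.
In Python, from rig import bot, vision, workorder gives the robot as it stands.
- The arm moves only by the shell command python3 -m handwheel 'ROWS'. ROWS is JSON, a list of rows, each an object with "delta_rot": the turn, a rotation vector about the tool's x, y, z in rad, a list of three; "xyz": the shift along the tool's x, y, z in mm, a list of three; "hand": the closure, from -1 (fully open) to 1 (shut). A call has exactly 5 rows; each row is the pose to reach, as a shift and turn from the pose commanded when the call began, along the tool's axes at that moment; what a row does not reach only later rows make up. A row lasts 1/8 s, in which the tool goes at most 62.5 mm and 10.7 degrees, less where a joint would pass 70% of its speed; a pose out of reach is approached as far as the arm can. A call with a gripper value outside its range is refused whole. The fingers move at their own pace and stop on an object; the grip force is fixed at half the most. Time passes only in rows, so rows that repeat a pose let the fingers close, or fill a call up. It gives the time, the measured TCP pose, the force, the opening and the grip force at its end, in the units of the state.
- bot.read_state(): the state, without advancing time (a new reading comes with each control period).
- vision.capture(name): name is "scene" or "top"; returns the picture (400x640x3 uint8, red, green, blue); there is no depth.
- vision.camera_model(name): a dict with "camera_matrix" (3x3 intrinsics, pixels), "camera_from_world" (4x4, takes a point from world to camera coordinates). Camera axes: x right, y up, looking along -z (the intrinsics and any distortion apply to the point x, -y, -z); pixel columns grow to the right and rows downward; lengths in m; the calibration is good to about 2 mm. A picture is of the moment at which its call begins. camera_model takes no time and is no camera call.
- workorder.hand_in(): hands the job in; it is judged then, once.
The state is a dict: "time_s": time; "joint_positions": joint angles; "qvel": joint speeds; "tau": joint torques, N m; "position": TCP position; "tcp_rot": TCP orientation; "force": force on the tool from outside, world axes, zero at the start; "moment": the same for the moment, N m; "opening": opening from 0.0 (shut) to 1.0 (fully open); "grasp_force": force on a finger pad.
Only numpy, scipy, OpenCV 4.12 (cv2) and the standard library are available. Lean on these libraries where they do the work, as an engineer would, in place of code of your own. Each camera call takes 0.05 s, during which the arm holds its last target. There are 200 camera calls.

## Task

Take the automatic centre punch out of its wooden stand, set its point down into the guide hole of the steel template on the marking jig, and press it straight down until its spring trips with a snap; stop there and do not ram it on to its end stop. Do not fire it anywhere else, and leave the things lying around where they are. Then stand the punch fully home, upright, in its stand again and let go.

Things in the scene. Friction and masses are not known exactly. Their poses are not given: they have to be found in the camera images.
- punch: loose steel automatic centre punch, 190 g, upright in the stand, nose down. Origin on its axis at the barrel's lower end, z up the axis. 14 mm barrel z 0 to 20 mm (foot chamfered to 9 mm), 26 mm collar z 20 to 25. Below the origin the nose (a 7 mm sleeve for 10 mm, then a 5 mm rod with a 4 mm conical point) sticks out 24 to 34 mm: how far it is screwed out differs each time and is not measured
- grip (a point): on the punch's axis, 52 mm above its origin: middle of the ribbed round grip, 14 mm diameter, which reaches from the collar (27 mm lower) to the cap, 17 mm diameter and 12 mm high (29 to 41 mm higher)
- nose (a joint): how far the nose is pressed in, m: 0 out, 0.0105 end stop. Force on the point: 4.5 N as it begins to move, 7 N at 5 mm, then quickly up to about 13 N at 6 mm, where the spring trips: the force falls to about 3 N at 10 mm, then climbs steeply at the end stop. Past 8.5 mm it has fired. Released, it springs out again. More than 25 N on the jig damages the point
- stand: wooden block 64 x 64 mm, 60 mm high, fixed to the bench, with one upright through hole of 17 mm diameter (chamfered mouth) at its centre. Origin at the centre of its underside, z up
- seat (a point): point on the axis of the stand's hole, 20 mm below its top: the punch's origin lies here when the punch is fully home, its collar resting on the stand's top
- jig: marking jig fixed to the bench, origin at the centre of its underside. Aluminium base 80 x 110 x 12 mm (x, y, z), on it a 3 mm brass blank 44 x 90 mm, on that a steel template 56 x 50 x 12 mm (top 27 mm over the bench) with the guide hole in its middle; dark clamp bars along x at y = -36 and +36 mm, screw heads up to 25 mm over the bench
- mark (a point): bottom of the guide hole: the brass surface on the hole's axis, 15 mm over the bench, z up. The hole is 6.5 mm in diameter, 12 mm deep below the template's top, with a 2 mm chamfer at the mouth
- tin_wax: bystander: small round tin, 50 mm diameter, 30 mm high, origin at its underside
- bur_stand: bystander: dark square block with coloured burs standing in it, 62 x 62 x 53 mm, origin at its underside
- screwdriver: bystander: screwdriver with a green handle, 148 mm long along its y, lying flat
- wrench: bystander: small steel wrench, 138 mm long along its y, lying flat

How it is judged (in metres and radians):
On the way, in this order (a step that is already met when the one before it is completed fails the run):
1. the punch's point stands on the jig at the guide hole, not yet fired (horizontal distance between punch and mark below 0.004 m and contact force between punch and jig above 0.5 N and value of joint nose below 0.006 m), for 0.05 s.
2. the punch has fired: pressed straight down in the guide hole until past the trip (nose in by 8.5 mm) (horizontal distance between punch and mark below 0.004 m and angle between punch's own z axis and vertical below 0.12 rad and z of punch in the frame of mark below 0.0262 m and value of joint nose above 0.0085 m), for 0.02 s.
At the end, for the whole second after the job is handed in: the punch, after firing in the guide hole, stands upright (within 0.1 rad) and at rest in its stand, its collar down on the block within 3 mm and its axis within 4 mm of the hole's, its nose sprung out (horizontal distance between punch and seat below 0.004 m and z of punch in the frame of seat between -0.003 and 0.003 m and angle between punch's own z axis and vertical below 0.1 rad and linear speed of punch below 0.02 m/s and value of joint nose below 0.002 m); the robot touches nothing.
It fails at once if the punch is rammed: more than 25 N between punch and jig (contact force between punch and jig above 25 N).
It fails at once if the punch is fired away from the guide hole (nose in by more than 8.5 mm while more than 6 mm beside the hole, or with its point not down in the hole) (value of joint nose above 0.0085 m and (not (horizontal distance between punch and mark below 0.006 m) or z of punch in the frame of mark above 0.0265 m)).
It fails at once if a bystander is moved by more than 25 mm (distance of any of tin_wax, bur_stand, screwdriver, wrench from where it was at the start of the episode above 0.025 m).
It also fails if it takes over 61 s, if anything falls off the work surface, if the arm or the gripper's body presses on something with over 40 N, if the wrist force passes 120 N, or if a joint passes its speed limit or range.

## Working session

There is one attempt and no reset: what is moved stays moved. The work goes in short steps, Python scripts to look and compute and a shell command to move; the robot and the scene stay as the last step left them, time stands still between calls to the robot, and variables do not carry over. Pictures are saved under pics/ and viewed, at most 10 in all, crops included, and the job is handed in when it is done.

```bash
ls; mkdir -p pics; python3 - <<'E'
from rig import bot, vision
import cv2,numpy as np
s=bot.read_state()
for k in("time_s","position","tcp_rot","force","opening"):print(k,s[k])
for n in("scene","top"):
    im=vision.capture(n);np.save(f"pics/{n}0.npy",im);cv2.imwrite(f"pics/{n}0.png",im[:,:,::-1])
    m=vision.camera_model(n);print(n,{k:np.round(v,4).tolist() if not isinstance(v,str) else v for k,v in m.items()})
E
```

```text
pics
time_s 0.0
position [0.26674963 0.56439554 0.22955721]
tcp_rot [[-9.04000530e-01  4.27529422e-01 -1.27905520e-03]
 [ 4.27531167e-01  9.03998780e-01 -1.81836603e-03]
 [ 3.78859366e-04 -2.19063982e-03 -9.99997529e-01]]
force [0.20988814 0.75825883 0.06378368]
opening 1.0015629327578297
scene {'camera_matrix': [[493.6748, 0.0, 322.9317], [0.0, 493.6748, 205.7197], [0.0, 0.0, 1.0]], 'camera_from_world': [[-0.9982, -0.0607, -0.0007, 0.507], [0.0466, -0.774, 0.6314, -0.2062], [-0.0389, 0.6302, 0.7754, -0.8063], [0.0, 0.0, 0.0, 1.0]]}
top {'camera_matrix': [[375.5251, 0.0, 317.0319], [0.0, 375.5251, 198.1992], [0.0, 0.0, 1.0]], 'camera_from_world': [[-0.0058, -0.9996, 0.0293, -0.1855], [0.988, -0.0012, 0.1545, -0.525], [-0.1544, 0.0299, 0.9876, -0.8338], [0.0, 0.0, 0.0, 1.0]]}
```

View pics/scene0.png

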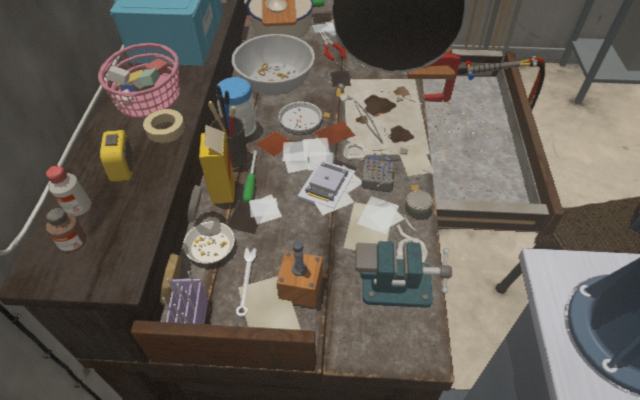

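View pics/top0.png

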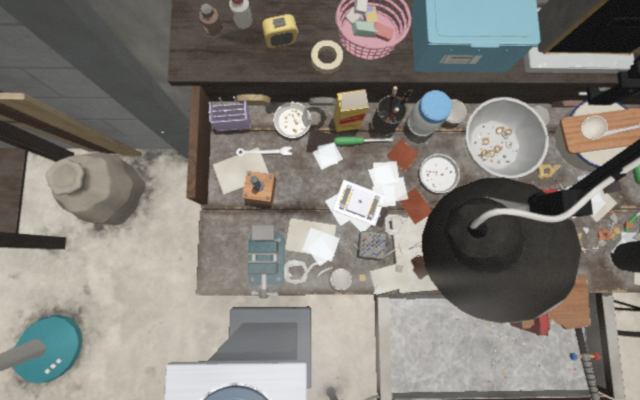

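The scene view shows the punch in its stand at about (299,265) and the jig at (328,182). The top view shows the stand at (259,187) and the jig at (358,202). I'll enlarge both.

```bash
python3 - <<'E'
import cv2,numpy as np
a=np.load("pics/scene0.npy");b=np.load("pics/top0.npy")
f=lambda im,x,y,w,h:cv2.resize(im[y:y+h,x:x+w],(400,300),interpolation=cv2.INTER_CUBIC)
o=np.vstack([np.hstack([f(a,260,235,80,75-5+5)[:300],f(a,290,150,80,75-15+15)]),np.hstack([f(b,232,165,56,42),f(b,330,180,56,42)])])
cv2.imwrite("pics/z0.png",o[:,:,::-1])
E
```

```text
(no output)
```

View pics/z0.png

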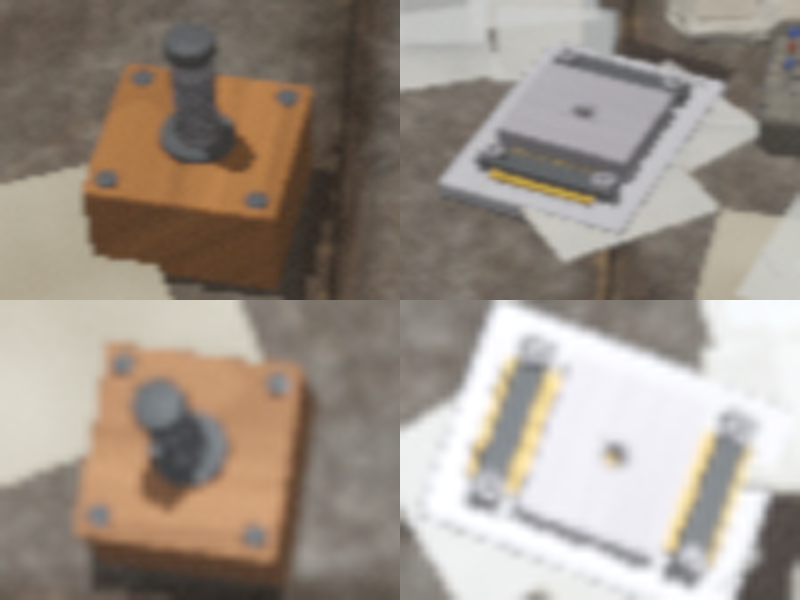

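The crops show the stand's four screws, the punch's cap and the guide hole clearly. I'll triangulate these from both views.

```bash
cat > h.py <<'E'
import numpy as np,cv2
from rig import bot,vision
def P(n):
    m=vision.camera_model(n);T=np.array(m["camera_from_world"],float)
    return np.array(m["camera_matrix"],float)@np.diag([1,-1,-1])@T[:3]
def tri(s,t):
    X=cv2.triangulatePoints(P("scene"),P("top"),np.array(s,float).reshape(2,1),np.array(t,float).reshape(2,1)).ravel();return X[:3]/X[3]
def proj(n,X):
    q=P(n)@np.r_[X,1];return q[:2]/q[2]
def plane(n,uv,z):
    M=P(n);A=np.c_[M[:,:2],M[:,2]*z+M[:,3]];q=np.linalg.solve(A,np.r_[uv,1]);return q[:2]/q[2]
def dark(im,c,r,lo,hi):  # weighted darkness centroid
    g=im.mean(2);x,y=np.meshgrid(np.arange(640),np.arange(400));w=np.clip(hi-g,0,hi-lo)*((x-c[0])**2+(y-c[1])**2<r*r)
    return np.array([(w*x).sum(),(w*y).sum()])/w.sum()
E
python3 - <<'E'
from h import *
np.set_printoptions(precision=4,suppress=True)
print(vision.camera_model("top").keys())
cs=lambda x,y,a,b,sx,sy:((x+.5)/sx-.5+a,(y+.5)/sy-.5+b)
S=[(142,77),(288,98),(107,178),(257,200)];T=[(122,64),(277,84),(98,215),(254,237)]
# scene/top correspond in some order; test by centre and each
ms=cs(*np.mean(S,0),260,235,5,4);mt=cs(*np.mean(T,0),232,165,400/56,300/42)
X=tri(ms,mt);print("stand",X,ms,mt,plane("scene",ms,.06),plane("top",mt,.06))
print("screws s",[plane("scene",cs(*p,260,235,5,4),.06) for p in S]);print("t",[plane("top",cs(*p,232,165,400/56,300/42),.06) for p in T])
print("cap",tri(cs(190,33,260,235,5,4),cs(156,100,232,165,400/56,300/42)))
a=np.load("pics/scene0.npy").astype(float);b=np.load("pics/top0.npy").astype(float)
hs=cs(185,110,290,150,5,4);ht=cs(213,153,330,180,400/56,300/42)
print(hs,ht);print(a.mean(2)[173:182,322:333].astype(int));print(b.mean(2)[196:207,354:366].astype(int))
print("hole",tri(hs,ht),plane("scene",hs,.027),plane("top",ht,.027))
E
```

```text
dict_keys(['camera_matrix', 'camera_from_world'])
stand [ 0.5507 -0.0509  0.0578] (np.float64(299.3), np.float64(269.1875)) (np.float64(257.855), np.float64(185.57)) [ 0.5499 -0.0493] [ 0.5512 -0.0512]
screws s [array([ 0.5716, -0.0782]), array([ 0.5218, -0.0707]), array([ 0.5778, -0.0288]), array([ 0.5285, -0.0216])]
t [array([ 0.5794, -0.0296]), array([ 0.5729, -0.0795]), array([ 0.5301, -0.0231]), array([ 0.5229, -0.0729])]
cap [ 0.5507 -0.051   0.1335]
(326.6, 177.125) (359.39, 200.99)
[[174 174 173 174 173 174 173 173 173 173 173]
 [174 174 174 173 172 174 172 172 172 172 172]
 [176 176 173 172 170 169 170 172 171 172 172]
 [175 174 166 150 150 156 158 166 172 173 172]
 [174 171 151 125 120 125 144 164 171 174 173]
 [169 167 155 128 109 109 137 163 173 174 174]
 [175 174 170 157 144 139 155 168 173 174 173]
 [175 176 177 173 171 168 165 168 172 172 173]
 [176 176 175 177 175 175 173 174 174 174 173]]
[[243 244 245 245 245 244 242 243 244 245 243 243]
 [243 245 245 245 245 243 243 244 244 244 243 242]
 [244 244 245 243 240 241 241 243 243 243 243 243]
 [244 245 245 240 231 226 227 234 240 242 242 242]
 [245 245 245 239 217 174 172 207 232 241 242 242]
 [244 245 244 233 204 160 142 184 225 240 241 243]
 [244 244 244 236 220 196 169 190 226 239 241 242]
 [244 244 244 241 233 221 213 221 235 240 241 242]
 [244 244 243 242 241 238 237 239 240 240 241 240]
 [244 244 242 242 242 242 241 240 240 240 241 241]
 [244 243 241 242 242 242 240 240 240 240 240 240]]
hole [ 0.5189 -0.289   0.025 ] [ 0.5181 -0.2869] [ 0.52   -0.2889]
```

```bash
cat >> h.py <<'E'
from scipy.spatial.transform import Rotation as Ro
RT=np.diag([-1.,1.,-1.])
def go(p):
    s=bot.read_state();R=np.array(s["tcp_rot"]);
    print("t",round(s["time_s"],2),"pos",np.round(s["position"],4),"xyz mm",np.round(R.T@(np.array(p)-s["position"])*1e3,1),"rot",np.round(Ro.from_matrix(R.T@RT).as_rotvec(),4))
E
python3 -c "
from h import *
go((.5507,-.051,.23))"
```

```text
t 0.1 pos [0.2668 0.5645 0.2297] xyz mm [-5.198e+02 -4.350e+02  3.000e-01] rot [-0.0018 -0.0008 -0.4418]
```

```bash
python3 -m handwheel '[{"xyz":[-40,-33.5,0],"delta_rot":[-0.0006,-0.0003,-0.147],"hand":-1},{"xyz":[-80,-67,0],"delta_rot":[-0.0012,-0.0005,-0.294],"hand":-1},{"xyz":[-120,-100,0],"delta_rot":[-0.0018,-0.0008,-0.4418],"hand":-1},{"xyz":[-160,-134,0],"delta_rot":[-0.0018,-0.0008,-0.4418],"hand":-1},{"xyz":[-200,-167,0],"delta_rot":[-0.0018,-0.0008,-0.4418],"hand":-1}]'
python3 -m handwheel '[{"xyz":[-22,-47,0],"delta_rot":[0,0,0],"hand":-1},{"xyz":[-44,-95,0],"delta_rot":[0,0,0],"hand":-1},{"xyz":[-66,-142,0],"delta_rot":[0,0,0],"hand":-1},{"xyz":[-88,-190,0],"delta_rot":[0,0,0],"hand":-1},{"xyz":[-110,-237,0],"delta_rot":[0,0,0],"hand":-1}]'
python3 -c "
from h import *
go((.5507,-.051,.18))"
```

```text
time_s: 0.72
position: [0.3768, 0.3269, 0.2303]
tcp_rot: [[-1.0, -0.0, 0.001], [-0.0, 1.0, 0.001], [-0.001, 0.001, -1.0]]
force: [0.5, 1.1, -0.3]
opening: 1.002
grasp_force: 0.0
time_s: 1.35
position: [0.4869, 0.0898, 0.2301]
tcp_rot: [[-1.0, 0.0, 0.001], [0.0, 1.0, 0.002], [-0.001, 0.002, -1.0]]
force: [1.1, 0.2, -0.2]
opening: 1.002
grasp_force: 0.0
t 1.35 pos [0.4869 0.0898 0.2301] xyz mm [ -63.8 -140.9   50. ] rot [ 0.0017  0.0009 -0.0002]
```

```bash
python3 -m handwheel '[{"xyz":[-21,-47,10],"delta_rot":[0,0,0],"hand":-1},{"xyz":[-43,-94,20],"delta_rot":[0.0008,0.0004,0],"hand":-1},{"xyz":[-64,-141,40],"delta_rot":[0.0016,0.0008,0],"hand":-1},{"xyz":[-64,-141,50],"delta_rot":[0.0016,0.0008,0],"hand":-1},{"xyz":[-64,-141,50],"delta_rot":[0.0016,0.0008,0],"hand":-1}]'
python3 - <<'E'
from h import *
go((.5507,-.051,.081))
a=vision.capture("scene");b=vision.capture("top")
f=lambda im,x,y:cv2.resize(im[y:y+100,x:x+100],(400,400),interpolation=cv2.INTER_CUBIC)
cv2.imwrite("pics/z1.png",np.hstack([f(a,250,200),f(b,210,140)])[:,:,::-1])
E
```

```text
time_s: 1.98
position: [0.5491, -0.0489, 0.1788]
tcp_rot: [[-1.0, 0.001, -0.004], [0.001, 1.0, 0.002], [0.004, 0.002, -1.0]]
force: [-0.1, 0.0, -0.3]
opening: 1.0
grasp_force: 0.0
t 1.98 pos [ 0.5491 -0.0489  0.1788] xyz mm [-2.  -2.3 97.8] rot [ 0.0016 -0.0036 -0.0007]
```

View pics/z1.png

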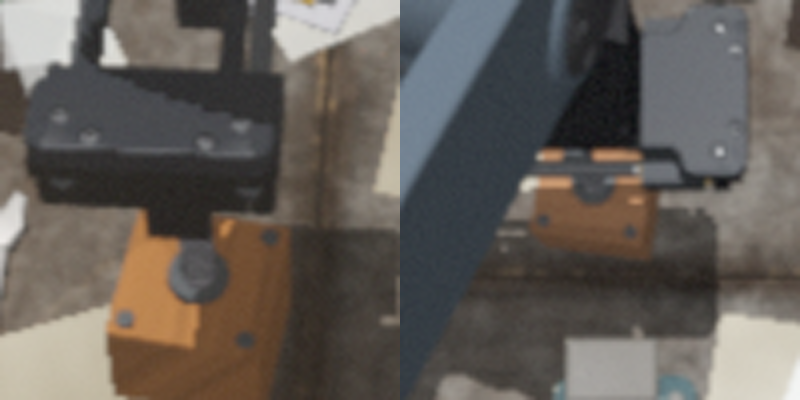

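The gripper straddles the punch, with the fingers to either side of the cap. I'm going down in two stages.

```bash
python3 -m handwheel '[{"xyz":[0,0,0],"delta_rot":[0,0,0],"hand":-1},{"xyz":[0,0,10],"delta_rot":[0,0,0],"hand":-1},{"xyz":[0,0,25],"delta_rot":[0,0,0],"hand":-1},{"xyz":[0,0,35],"delta_rot":[0,0,0],"hand":-1},{"xyz":[0,0,35],"delta_rot":[0,0,0],"hand":-1}]'
python3 -c "
from h import *
go((.5507,-.051,.081))"
```

```text
time_s: 2.7
position: [0.5497, -0.0491, 0.1437]
tcp_rot: [[-1.0, 0.0, -0.003], [0.0, 1.0, 0.001], [0.003, 0.001, -1.0]]
force: [0.2, 0.2, -0.3]
opening: 1.0
grasp_force: 0.0
t 2.7 pos [ 0.5497 -0.0491  0.1437] xyz mm [-1.1 -1.9 62.7] rot [ 0.0009 -0.0026 -0.0001]
```

```bash
python3 -m handwheel '[{"xyz":[-0.5,-1,15],"delta_rot":[0.0005,-0.0012,0],"hand":-1},{"xyz":[-1,-1.8,35],"delta_rot":[0.001,-0.0025,0],"hand":-1},{"xyz":[-1,-1.8,55],"delta_rot":[0.001,-0.0025,0],"hand":-1},{"xyz":[-1,-1.8,62.5],"delta_rot":[0.001,-0.0025,0],"hand":-1},{"xyz":[-1,-1.8,62.5],"delta_rot":[0.001,-0.0025,0],"hand":-1}]'
python3 -c "
from h import *
go((.5507,-.051,.081))"
```

```text
time_s: 3.32
position: [0.5514, -0.0512, 0.0821]
tcp_rot: [[-1.0, 0.0, 0.002], [0.0, 1.0, -0.001], [-0.002, -0.001, -1.0]]
force: [-0.7, -0.8, 0.2]
opening: 1.0
grasp_force: 0.0
t 3.33 pos [ 0.5514 -0.0512  0.0821] xyz mm [0.7 0.2 1.1] rot [-0.0007  0.0018 -0.0001]
```

```bash
for i in 1 2; do python3 -m handwheel '[{"xyz":[0,0,0],"delta_rot":[0,0,0],"hand":1},{"xyz":[0,0,0],"delta_rot":[0,0,0],"hand":1},{"xyz":[0,0,0],"delta_rot":[0,0,0],"hand":1},{"xyz":[0,0,0],"delta_rot":[0,0,0],"hand":1},{"xyz":[0,0,0],"delta_rot":[0,0,0],"hand":1}]'; done
```

```text
time_s: 3.95
position: [0.5517, -0.0512, 0.0828]
tcp_rot: [[-1.0, -0.0, 0.003], [-0.0, 1.0, -0.001], [-0.003, -0.001, -1.0]]
force: [0.6, 0.1, -0.2]
opening: 0.515
grasp_force: 0.0
time_s: 4.58
position: [0.5515, -0.0511, 0.0825]
tcp_rot: [[-1.0, 0.0, 0.002], [0.0, 1.0, -0.001], [-0.002, -0.001, -1.0]]
force: [-0.1, 0.3, -0.8]
opening: 0.157
grasp_force: 30.0
```

```bash
python3 -m handwheel '[{"xyz":[0,0,-5],"delta_rot":[0,0,0],"hand":1},{"xyz":[0,0,-20],"delta_rot":[0,0,0],"hand":1},{"xyz":[0,0,-45],"delta_rot":[0,0,0],"hand":1},{"xyz":[0,0,-70],"delta_rot":[0,0,0],"hand":1},{"xyz":[0,0,-85],"delta_rot":[0,0,0],"hand":1}]'
python3 -c "
from h import *
go((.519+.0008,-.2885,.150))"
```

```text
time_s: 5.2
position: [0.5521, -0.0513, 0.1698]
tcp_rot: [[-1.0, -0.0, 0.006], [-0.0, 1.0, -0.002], [-0.006, -0.002, -1.0]]
force: [-0.2, -0.8, -2.0]
opening: 0.164
grasp_force: 30.0
t 5.2 pos [ 0.5521 -0.0513  0.1698] xyz mm [  32.4 -237.1   20.1] rot [-0.0019  0.0056  0.0001]
```

```bash
python3 -m handwheel '[{"xyz":[6,-40,0],"delta_rot":[0,0,0],"hand":1},{"xyz":[13,-95,0],"delta_rot":[0,0.002,0],"hand":1},{"xyz":[20,-150,0],"delta_rot":[-0.001,0.004,0],"hand":1},{"xyz":[27,-205,5],"delta_rot":[-0.001,0.004,0],"hand":1},{"xyz":[32,-236.5,10],"delta_rot":[-0.001,0.004,0],"hand":1}]'
python3 -m handwheel '[{"xyz":[0,0,5],"delta_rot":[0,0,0],"hand":1},{"xyz":[0,0,10],"delta_rot":[0,0,0],"hand":1},{"xyz":[0,0,10],"delta_rot":[0,0,0],"hand":1},{"xyz":[0,0,10],"delta_rot":[0,0,0],"hand":1},{"xyz":[0,0,10],"delta_rot":[0,0,0],"hand":1}]'
python3 - <<'E'
from h import *
go((.5198,-.2885,.150))
a=vision.capture("scene");b=vision.capture("top");np.save("pics/s2.npy",a);np.save("pics/t2.npy",b)
f=lambda im,x,y:cv2.resize(im[y:y+80,x:x+80],(400,400),interpolation=cv2.INTER_CUBIC)
cv2.imwrite("pics/z2.png",np.hstack([f(a,285,125),f(b,320,150)])[:,:,::-1])
E
```

```text
time_s: 5.82
position: [0.5191, -0.2908, 0.1582]
tcp_rot: [[-1.0, 0.002, -0.0], [0.002, 1.0, -0.001], [0.0, -0.001, -1.0]]
force: [-0.0, 0.7, -2.4]
opening: 0.157
grasp_force: 30.0
time_s: 6.45
position: [0.5198, -0.287, 0.1481]
tcp_rot: [[-1.0, -0.001, -0.001], [-0.001, 1.0, -0.0], [0.001, -0.0, -1.0]]
force: [0.6, 0.1, -2.4]
opening: 0.159
grasp_force: 30.0
t 6.45 pos [ 0.5198 -0.287   0.1481] xyz mm [ 0.  -1.5 -1.9] rot [-0.0003 -0.0008  0.0012]
```

View pics/z2.png

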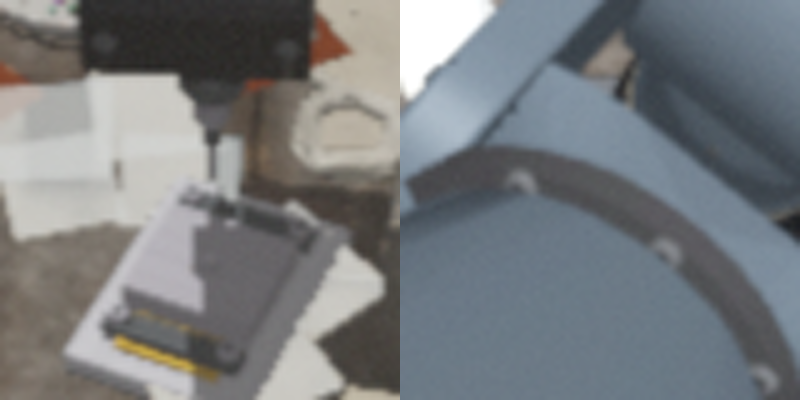

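Scene view: the point hangs straight down, tip at about (327,161.5). The top view is blocked by the arm. I'll compare the tip with the hole through the scene camera.

```bash
python3 - <<'E'
from h import *
a=np.load("pics/s2.npy").astype(int).mean(2)
print(a[146:166,320:335].astype(int))
for z in (.068,.072,.076,.08,.084):print(z,plane("scene",(326.9,161.3),z))
print("proj axis col at tip for x=.5198:",proj("scene",(.5198,-.287,.075)),"hole",proj("scene",(.5189,-.2885,.027)))
E
```

```text
[[200 202 196 161  99  82  82  82  82  84  81  79  79  78  76]
 [200 200 198 162 106  92  92  94  93  92  87  80  80  76  76]
 [200 200 197 167 113  95  96  96  96  91  89  84  82  78  75]
 [201 200 198 189 154 111  98  96  94  92  88  84  80  78  74]
 [200 199 199 197 186 149 100  93  91  88  89  86  82  81  77]
 [201 200 200 199 195 157  88  72  75  91  97  93  87  82  78]
 [206 205 205 205 201 162  86  64  77 131 146 135 121 102  79]
 [207 208 207 208 204 171 102  68  98 157 174 168 155 120  85]
 [207 207 207 207 205 195 152 102 151 181 182 177 162 127  92]
 [203 203 203 202 201 197 162 115 155 179 178 175 163 128  96]
 [200 201 199 200 198 195 160 115 152 174 177 176 163 129  98]
 [198 198 199 200 199 195 162 115 153 175 177 177 163 130  95]
 [199 200 199 200 199 196 162 113 151 175 177 176 162 126  95]
 [199 200 199 198 199 194 161 114 152 176 177 175 156 116  84]
 [199 200 194 191 196 193 162 126 156 175 177 173 152 108  80]
 [199 198 191 187 191 188 175 167 170 176 177 174 145  96  77]
 [197 190 172 156 171 187 190 190 171 164 175 173 138  78  69]
 [187 174 155 143 149 151 153 167 153 155 173 175 140  82  71]
 [173 143 137 143 132 111 112 123 112 115 153 168 143 113  98]
 [164 128 118 115 100  97 103 100  87  76 102 118 113 106 107]]
0.068 [ 0.51791961 -0.29091921]
0.072 [ 0.51772435 -0.28702097]
0.076 [ 0.51752909 -0.28312273]
0.08 [ 0.51733383 -0.27922448]
0.084 [ 0.51713857 -0.27532624]
proj axis col at tip for x=.5198: [325.83019549 160.16728365] hole [326.23029687 176.52006779]
```

```bash
python3 -m handwheel '[{"xyz":[-1,-1.5,8],"delta_rot":[0,0,0],"hand":1},{"xyz":[-1,-1.5,20],"delta_rot":[0,0,0],"hand":1},{"xyz":[-1,-1.5,32],"delta_rot":[0,0,0],"hand":1},{"xyz":[-1,-1.5,37],"delta_rot":[0,0,0],"hand":1},{"xyz":[-1,-1.5,37],"delta_rot":[0,0,0],"hand":1}]'
python3 - <<'E'
from h import *
go((.5208,-.2885,.110))
a=vision.capture("scene");np.save("pics/s3.npy",a)
f=lambda im,x,y:cv2.resize(im[y:y+50,x:x+60],(720,600),interpolation=cv2.INTER_CUBIC)
cv2.imwrite("pics/z3.png",f(a,295,140)[:,:,::-1])
E
```

```text
time_s: 7.18
position: [0.5201, -0.2889, 0.11]
tcp_rot: [[-1.0, 0.0, -0.002], [0.0, 1.0, 0.001], [0.002, 0.001, -1.0]]
force: [0.4, -0.2, -2.1]
opening: 0.163
grasp_force: 30.0
t 7.17 pos [ 0.5201 -0.2889  0.11  ] xyz mm [-0.7  0.4 -0. ] rot [ 0.001  -0.0023 -0.0001]
```

View pics/z3.png

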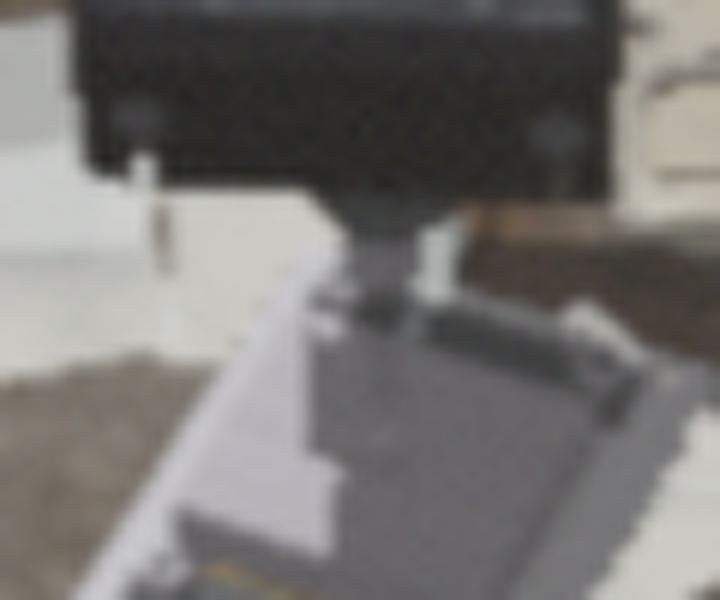

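The rod is at column 326.5 or so, and its point is in shadow near row 175, just above the hole at (326,177). I'll read the pixel values.

```bash
python3 - <<'E'
from h import *
a=np.mean([vision.capture("scene").astype(float).mean(2) for _ in range(4)],0)
print(a[164:183,320:334].astype(int))
print(proj("scene",(.519,-.287,.036)))
E
```

```text
[[175 142 139 143 120  83  72  71  87 117 155 169 145 111]
 [166 129 118 114  93  70  63  65  77  84 104 117 105 100]
 [176 168 156 127  89  70  66  67  84  80  69  70  70  75]
 [164 162 156 124 102  91  86  85  93  83  65  64  64  64]
 [153 129 124 110 104  99  95  93  97  88  75  70  67  64]
 [153 113 106 104 103  99  96  96  99  99  96  91  82  75]
 [151 111 104 104 104  99  97  96  99 102 103 100  97  96]
 [151 111 105 104 104 100  97  96  99 103 102 102 102 103]
 [150 110 103 103 103 101  98  98 101 102 102 103 103 101]
 [152 110 105 103 102 101 101 101 102 103 101 103 102 102]
 [151 111 103 104 103 102 102 102 103 102 102 102 102 102]
 [151 111 105 104 104 104 104 104 104 103 103 102 102 102]
 [149 110 105 105 104 105 109 108 105 103 103 102 102 102]
 [153 120 113 106 102 101 103 102 101 101 103 102 102 102]
 [176 170 159 131 104  98  99  98  98 100 103 102 104 103]
 [183 182 176 146 109 100 100  99 100 101 102 103 103 103]
 [183 181 161 125 106 104 103 104 101 101 102 103 102 102]
 [182 180 151 113 104 104 103 104 103 103 103 104 103 103]
 [180 177 149 110 103 103 105 104 104 103 104 104 104 103]]
[326.1574682  174.00259833]
```

```bash
python3 -m handwheel '[{"xyz":[-0.4,0.3,4],"delta_rot":[0,0,0],"hand":1},{"xyz":[-0.4,0.3,7],"delta_rot":[0,0,0],"hand":1},{"xyz":[-0.4,0.3,9],"delta_rot":[0,0,0],"hand":1},{"xyz":[-0.4,0.3,11],"delta_rot":[0,0,0],"hand":1},{"xyz":[-0.4,0.3,12],"delta_rot":[0,0,0],"hand":1}]'
```

```text
time_s: 8.05
position: [0.5207, -0.2888, 0.0986]
tcp_rot: [[-1.0, -0.0, -0.001], [-0.0, 1.0, 0.0], [0.001, 0.0, -1.0]]
force: [-0.1, -0.1, -2.3]
opening: 0.161
grasp_force: 30.0
```

```bash
python3 -m handwheel '[{"xyz":[0,0,1],"delta_rot":[0,0,0],"hand":1},{"xyz":[0,0,2],"delta_rot":[0,0,0],"hand":1},{"xyz":[0,0,3],"delta_rot":[0,0,0],"hand":1},{"xyz":[0,0,4],"delta_rot":[0,0,0],"hand":1},{"xyz":[0,0,4],"delta_rot":[0,0,0],"hand":1}]'
```

```text
time_s: 8.68
position: [0.5206, -0.2886, 0.0946]
tcp_rot: [[-1.0, -0.0, -0.002], [-0.0, 1.0, 0.001], [0.002, 0.001, -1.0]]
force: [-1.2, 0.2, -1.9]
opening: 0.159
grasp_force: 30.0
```

```bash
python3 -m handwheel '[{"xyz":[0.2,0,1],"delta_rot":[0,0,0],"hand":1},{"xyz":[0.2,0,2],"delta_rot":[0,0,0],"hand":1},{"xyz":[0.2,0,3],"delta_rot":[0,0,0],"hand":1},{"xyz":[0.2,0,3],"delta_rot":[0,0,0],"hand":1},{"xyz":[0.2,0,3],"delta_rot":[0,0,0],"hand":1}]'
```

```text
time_s: 9.3
position: [0.5205, -0.2887, 0.0917]
tcp_rot: [[-1.0, 0.0, -0.001], [0.0, 1.0, 0.0], [0.001, 0.0, -1.0]]
force: [0.3, 1.8, -1.4]
opening: 0.158
grasp_force: 30.0
```

```bash
for i in 1 2; do python3 -m handwheel '[{"xyz":[0,0,0.5],"delta_rot":[0,0,0],"hand":1},{"xyz":[0,0,1],"delta_rot":[0,0,0],"hand":1},{"xyz":[0,0,1],"delta_rot":[0,0,0],"hand":1},{"xyz":[0,0,1],"delta_rot":[0,0,0],"hand":1},{"xyz":[0,0,1],"delta_rot":[0,0,0],"hand":1}]' | grep -E "pos|force:|time"; done
```

```text
time_s: 9.93
position: [0.5205, -0.2888, 0.0908]
force: [-0.7, 2.0, -0.3]
grasp_force: 30.0
time_s: 10.55
position: [0.5206, -0.2888, 0.0898]
force: [-0.9, 1.8, -1.2]
grasp_force: 30.0
```

```bash
for i in 1 2; do python3 -m handwheel '[{"xyz":[0.1,0.25,0.5],"delta_rot":[0,0,0],"hand":1},{"xyz":[0.1,0.25,1],"delta_rot":[0,0,0],"hand":1},{"xyz":[0.1,0.25,1],"delta_rot":[0,0,0],"hand":1},{"xyz":[0.1,0.25,1],"delta_rot":[0,0,0],"hand":1},{"xyz":[0.1,0.25,1],"delta_rot":[0,0,0],"hand":1}]' | grep -E "pos|force:|time"; done
```

```text
time_s: 11.18
position: [0.5205, -0.2887, 0.0888]
force: [-0.2, 1.7, -1.9]
grasp_force: 30.0
time_s: 11.8
position: [0.5205, -0.2885, 0.088]
force: [-0.6, 0.1, 0.4]
grasp_force: 30.0
```

```bash
for i in 1 2; do python3 -m handwheel '[{"xyz":[0,0,0.5],"delta_rot":[0,0,0],"hand":1},{"xyz":[0,0,0.5],"delta_rot":[0,0,0],"hand":1},{"xyz":[0,0,0.5],"delta_rot":[0,0,0],"hand":1},{"xyz":[0,0,0.5],"delta_rot":[0,0,0],"hand":1},{"xyz":[0,0,0.5],"delta_rot":[0,0,0],"hand":1}]' | grep -E "pos|force:|time"; done
```

```text
time_s: 12.42
position: [0.5205, -0.2885, 0.0874]
force: [-0.5, 2.2, 1.9]
grasp_force: 30.0
time_s: 13.05
position: [0.5205, -0.2884, 0.0869]
force: [-0.7, 0.7, 2.5]
grasp_force: 30.0
```

```bash
python3 -m handwheel '[{"xyz":[0,0,1],"delta_rot":[0,0,0],"hand":1},{"xyz":[0,0,2],"delta_rot":[0,0,0],"hand":1},{"xyz":[0,0,2],"delta_rot":[0,0,0],"hand":1},{"xyz":[0,0,2],"delta_rot":[0,0,0],"hand":1},{"xyz":[0,0,2],"delta_rot":[0,0,0],"hand":1}]' | grep -E "pos|force:|time|rot"; python3 -m handwheel '[{"xyz":[0,0,1],"delta_rot":[0,0,0],"hand":1},{"xyz":[0,0,1.5],"delta_rot":[0,0,0],"hand":1},{"xyz":[0,0,1.5],"delta_rot":[0,0,0],"hand":1},{"xyz":[0,0,1.5],"delta_rot":[0,0,0],"hand":1},{"xyz":[0,0,1.5],"delta_rot":[0,0,0],"hand":1}]' | grep -E "pos|force:|time|rot"
```

```text
time_s: 13.68
position: [0.5204, -0.2884, 0.0849]
tcp_rot: [[-1.0, 0.0, -0.001], [0.0, 1.0, -0.0], [0.001, -0.0, -1.0]]
force: [0.7, 1.0, 3.4]
grasp_force: 30.0
time_s: 14.3
position: [0.5204, -0.2884, 0.0834]
tcp_rot: [[-1.0, -0.0, -0.001], [-0.0, 1.0, -0.0], [0.001, -0.0, -1.0]]
force: [-0.4, 0.9, 4.7]
grasp_force: 30.0
```

```bash
python3 -m handwheel '[{"xyz":[0,0,0.5],"delta_rot":[0,0,0],"hand":1},{"xyz":[0,0,1],"delta_rot":[0,0,0],"hand":1},{"xyz":[0,0,1],"delta_rot":[0,0,0],"hand":1},{"xyz":[0,0,1],"delta_rot":[0,0,0],"hand":1},{"xyz":[0,0,1],"delta_rot":[0,0,0],"hand":1}]' | grep -E "pos|force:|time"
```

```text
time_s: 14.92
position: [0.5204, -0.2884, 0.0823]
force: [-0.1, 0.7, 4.7]
grasp_force: 30.0
```

```bash
python3 -m handwheel '[{"xyz":[0,0,0.5],"delta_rot":[0,0,0],"hand":1},{"xyz":[0,0,0.8],"delta_rot":[0,0,0],"hand":1},{"xyz":[0,0,0.8],"delta_rot":[0,0,0],"hand":1},{"xyz":[0,0,0.8],"delta_rot":[0,0,0],"hand":1},{"xyz":[0,0,0.8],"delta_rot":[0,0,0],"hand":1}]' | grep -E "pos|force:|time"
```

```text
time_s: 15.55
position: [0.5204, -0.2884, 0.0816]
force: [-0.5, -0.1, 4.8]
grasp_force: 30.0
```

```bash
python3 -m handwheel '[{"xyz":[0,0,0.3],"delta_rot":[0,0,0],"hand":1},{"xyz":[0,0,0.6],"delta_rot":[0,0,0],"hand":1},{"xyz":[0,0,0.6],"delta_rot":[0,0,0],"hand":1},{"xyz":[0,0,0.6],"delta_rot":[0,0,0],"hand":1},{"xyz":[0,0,0.6],"delta_rot":[0,0,0],"hand":1}]' | grep -E "pos|force:|time"
```

```text
time_s: 16.18
position: [0.5205, -0.2884, 0.0811]
force: [-0.5, 0.8, 6.0]
grasp_force: 30.0
```

```bash
python3 -m handwheel '[{"xyz":[0,0,0.5],"delta_rot":[0,0,0],"hand":1},{"xyz":[0,0,0.5],"delta_rot":[0,0,0],"hand":1},{"xyz":[0,0,0.5],"delta_rot":[0,0,0],"hand":1},{"xyz":[0,0,0.5],"delta_rot":[0,0,0],"hand":1},{"xyz":[0,0,0.5],"delta_rot":[0,0,0],"hand":1}]' | grep -E "pos|force:|time"
```

```text
time_s: 16.8
position: [0.5205, -0.2884, 0.0808]
force: [-1.2, 1.4, 7.0]
grasp_force: 30.0
```

```bash
python3 -m handwheel '[{"xyz":[0,0,0.5],"delta_rot":[0,0,0],"hand":1},{"xyz":[0,0,0.5],"delta_rot":[0,0,0],"hand":1},{"xyz":[0,0,0.5],"delta_rot":[0,0,0],"hand":1},{"xyz":[0,0,0.5],"delta_rot":[0,0,0],"hand":1},{"xyz":[0,0,0.5],"delta_rot":[0,0,0],"hand":1}]' | grep -E "pos|force:|time"
```

```text
time_s: 17.42
position: [0.5205, -0.2884, 0.0804]
force: [-0.1, 1.0, 7.1]
grasp_force: 30.0
```

```bash
for i in 1 2; do python3 -m handwheel '[{"xyz":[0,0,0.5],"delta_rot":[0,0,0],"hand":1},{"xyz":[0,0,0.5],"delta_rot":[0,0,0],"hand":1},{"xyz":[0,0,0.5],"delta_rot":[0,0,0],"hand":1},{"xyz":[0,0,0.5],"delta_rot":[0,0,0],"hand":1},{"xyz":[0,0,0.5],"delta_rot":[0,0,0],"hand":1}]' | grep -E "pos|force:|time"; done
```

```text
time_s: 18.05
position: [0.5206, -0.2884, 0.0801]
force: [-0.7, 1.5, 8.7]
grasp_force: 30.0
time_s: 18.68
position: [0.5207, -0.2884, 0.0798]
force: [-0.6, 1.7, 9.0]
grasp_force: 30.0
```

```bash
for i in 1 2; do python3 -m handwheel '[{"xyz":[0,0,0.5],"delta_rot":[0,0,0],"hand":1},{"xyz":[0,0,0.5],"delta_rot":[0,0,0],"hand":1},{"xyz":[0,0,0.5],"delta_rot":[0,0,0],"hand":1},{"xyz":[0,0,0.5],"delta_rot":[0,0,0],"hand":1},{"xyz":[0,0,0.5],"delta_rot":[0,0,0],"hand":1}]' | grep -E "pos|force:|time"; done
```

```text
time_s: 19.3
position: [0.5207, -0.2884, 0.0794]
force: [0.5, 1.9, 10.5]
grasp_force: 30.0
time_s: 19.92
position: [0.5208, -0.2884, 0.0791]
force: [-0.3, 2.0, 11.5]
grasp_force: 30.0
```

```bash
python3 -m handwheel '[{"xyz":[0,0,0.5],"delta_rot":[0,0,0],"hand":1},{"xyz":[0,0,0.5],"delta_rot":[0,0,0],"hand":1},{"xyz":[0,0,0.5],"delta_rot":[0,0,0],"hand":1},{"xyz":[0,0,0.5],"delta_rot":[0,0,0],"hand":1},{"xyz":[0,0,0.5],"delta_rot":[0,0,0],"hand":1}]' | grep -E "pos|force:|time"
```

```text
time_s: 20.55
position: [0.5204, -0.2884, 0.0773]
force: [0.8, 0.5, 4.1]
grasp_force: 30.0
```

```bash
python3 -m handwheel '[{"xyz":[0,0,0.3],"delta_rot":[0,0,0],"hand":1},{"xyz":[0,0,0.6],"delta_rot":[0,0,0],"hand":1},{"xyz":[0,0,0.6],"delta_rot":[0,0,0],"hand":1},{"xyz":[0,0,0.6],"delta_rot":[0,0,0],"hand":1},{"xyz":[0,0,0.6],"delta_rot":[0,0,0],"hand":1}]' | grep -E "pos|force:|time"
```

```text
time_s: 21.18
position: [0.5204, -0.2884, 0.0768]
force: [0.1, 0.9, 4.4]
grasp_force: 30.0
```

```bash
for i in 1 2; do python3 -m handwheel '[{"xyz":[0,0,0.5],"delta_rot":[0,0,0],"hand":1},{"xyz":[0,0,0.5],"delta_rot":[0,0,0],"hand":1},{"xyz":[0,0,0.5],"delta_rot":[0,0,0],"hand":1},{"xyz":[0,0,0.5],"delta_rot":[0,0,0],"hand":1},{"xyz":[0,0,0.5],"delta_rot":[0,0,0],"hand":1}]' | grep -E "pos|force:|time"; done
```

```text
time_s: 21.8
position: [0.5204, -0.2884, 0.0765]
force: [0.3, 0.4, 5.8]
grasp_force: 30.0
time_s: 22.42
position: [0.5205, -0.2884, 0.0761]
force: [0.8, 1.5, 6.0]
grasp_force: 30.0
```

```bash
python3 - <<'E'
from h import *
a=np.mean([vision.capture("scene").astype(float) for _ in range(4)],0);np.save("pics/s4.npy",a)
b=np.load("pics/s3.npy").astype(float)
f=lambda im,x,y:np.clip(cv2.resize(im[y:y+50,x:x+40],(400,500),interpolation=cv2.INTER_CUBIC)*1.8,0,255)
cv2.imwrite("pics/z4.png",np.hstack([f(b,305,140),f(a,305,148)])[:,:,::-1])
print(proj("scene",(.52,-.288,.110))-proj("scene",(.52,-.288,.0761)))
print(proj("scene",(.519,-.288,.110-.008)),proj("scene",(.519,-.288,.110-.0425+.025)),proj("scene",(.519,-.288,.110-.0425)))
E
```

```text
[  0.06741184 -12.77138359]
[326.33992708 149.71829886] [326.31673182 153.32165822] [326.25740039 162.53873715][ WARN:0@3.104] global loadsave.cpp:1063 imwrite_ Unsupported depth image for selected encoder is fallbacked to CV_8U.
```

View pics/z4.png

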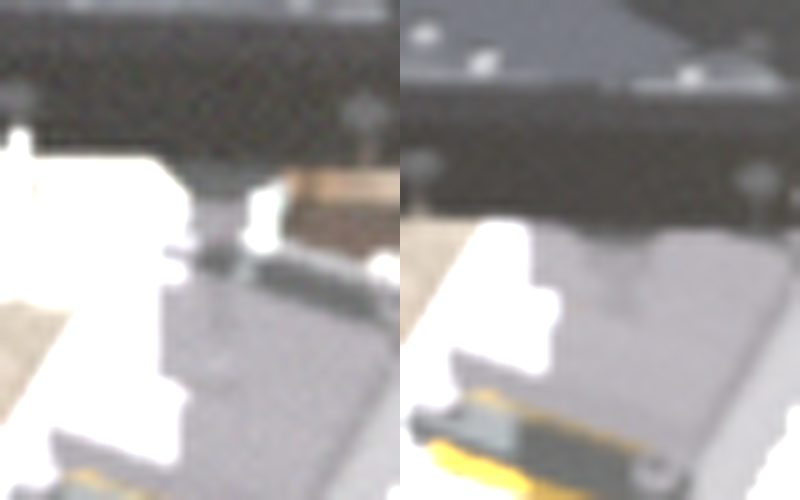

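The left (before contact) and right (now) crops show the dark collar edge below the gripper body at nearly the same offset (about 3 rows against 2.4). So the punch has slipped little in the grip. I'll check the profile.

```bash
python3 - <<'E'
from h import *
a=np.load("pics/s4.npy").mean(2);b=np.load("pics/s3.npy").astype(float).mean(2)
print("s3 from row 150",b[150:180,325:329].mean(1).round().astype(int))
print("s4 from row 163",a[163:193,325:329].mean(1).round().astype(int))
print("s3");print(b[153:168,320:334].astype(int));print("s4");print(a[166:182,320:334].astype(int))
E
```

```text
s3 from row 150 [ 43  42  42  41  43  44  53  60  64  66  85  95  96  96  85  71  70  84
  96  98  99  99  98 100 102 105 107 103  99 100]
s4 from row 163 [ 42  42  41  42  42  42  43  48  60  77  91  96  96  98  98  97  99 104
 105 105 104 104 103 103 102 100  99  99  94  80]
s3
[[ 41  43  43  44  40  41  43  40  39  43  41  42  41  42]
 [ 42  39  40  42  44  43  41  42  44  41  40  42  43  44]
 [ 68  49  42  45  44  48  41  40  44  47  45  44  45  43]
 [148  86  57  54  57  55  54  53  49  52  52  52  50  54]
 [188 149  88  63  60  60  60  59  58  62  62  62  70  79]
 [199 189 150  89  64  63  65  63  64  66  75  92 117 112]
 [201 199 189 144  80  67  66  65  65  81 136 159 147 115]
 [202 202 191 151 100  87  86  82  85  99 152 172 153 105]
 [201 200 190 154 109  95  95  95  94 103 153 173 142  83]
 [198 193 173 139 103  97  98  94  96 108 155 172 139  72]
 [190 175 158 139 119  98  94  92  99 138 169 175 140  83]
 [175 141 138 144 124  90  80  79  88 121 158 170 146 112]
 [166 129 118 113  95  73  66  68  76  96 114 118 106 100]
 [176 168 158 129  89  68  65  64  80  96  86  73  7
[... 314 characters left out ...]
4  55  50  48  50  48  46  47  48  48  51  53  52]
 [ 97  94  82  66  61  61  59  58  60  60  70  84  91  92]
 [104 103  98  90  83  79  77  75  76  80  91  99 102 101]
 [104 103 103  97  92  91  90  91  91  91  98 102 102 102]
 [105 104 103  99  95  95  95  96  95  94  99 102 103 103]
 [105 105 105 102 100  97  96  95  96  98  99 102 102 102]
 [109 103 105 104 103  99  96  96  99 102 102 102 103 102]
 [141 108 103 103 102  99  97  96  99 103 102 102 103 103]
 [153 111 103 102 101  98  96  96  97 101 104 104 104 104]
 [150 111 105 104 104 101  98  97  99 102 104 104 103 103]
 [127 107 106 104 105 104 104 103 101 102 104 103 103 103]
 [113 105 106 105 104 104 105 105 103 104 104 104 103 103]]
```

```bash
for i in 1 2; do python3 -m handwheel '[{"xyz":[0,0,0.5],"delta_rot":[0,0,0],"hand":1},{"xyz":[0,0,0.5],"delta_rot":[0,0,0],"hand":1},{"xyz":[0,0,0.5],"delta_rot":[0,0,0],"hand":1},{"xyz":[0,0,0.5],"delta_rot":[0,0,0],"hand":1},{"xyz":[0,0,0.5],"delta_rot":[0,0,0],"hand":1}]' | grep -E "pos|force:|time"; done
```

```text
time_s: 23.25
position: [0.5205, -0.2884, 0.0759]
force: [-0.1, 1.0, 8.1]
grasp_force: 30.0
time_s: 23.88
position: [0.5206, -0.2884, 0.0757]
force: [-0.4, 1.7, 10.0]
grasp_force: 30.0
```

```bash
python3 -m handwheel '[{"xyz":[0,0,0.4],"delta_rot":[0,0,0],"hand":1},{"xyz":[0,0,0.4],"delta_rot":[0,0,0],"hand":1},{"xyz":[0,0,0.4],"delta_rot":[0,0,0],"hand":1},{"xyz":[0,0,0.4],"delta_rot":[0,0,0],"hand":1},{"xyz":[0,0,0.4],"delta_rot":[0,0,0],"hand":1}]' | grep -E "pos|force:|time"
```

```text
time_s: 24.5
position: [0.5206, -0.2884, 0.0756]
force: [-0.2, 2.0, 11.1]
grasp_force: 30.0
```

```bash
python3 -m handwheel '[{"xyz":[0,0,0.5],"delta_rot":[0,0,0],"hand":1},{"xyz":[0,0,0.5],"delta_rot":[0,0,0],"hand":1},{"xyz":[0,0,0.5],"delta_rot":[0,0,0],"hand":1},{"xyz":[0,0,0.5],"delta_rot":[0,0,0],"hand":1},{"xyz":[0,0,0.5],"delta_rot":[0,0,0],"hand":1}]' | grep -E "pos|force:|time"
```

```text
time_s: 25.12
position: [0.5208, -0.2885, 0.0754]
force: [-1.6, 2.8, 12.7]
grasp_force: 30.0
```

The force has now passed the trip value (about 14.8 N net) without a second drop, so this is the climb at the end stop. The earlier fall from 13.6 to 6 N was the snap. I'm retracting.

```bash
python3 -m handwheel '[{"xyz":[0,0,-6],"delta_rot":[0,0,0],"hand":1},{"xyz":[0,0,-14],"delta_rot":[0,0,0],"hand":1},{"xyz":[0,0,-26],"delta_rot":[0,0,0],"hand":1},{"xyz":[0,0,-38],"delta_rot":[0,0,0],"hand":1},{"xyz":[0,0,-50],"delta_rot":[0,0,0],"hand":1}]'  | grep -E "pos|force:|time"
python3 -m handwheel '[{"xyz":[0,0,-15],"delta_rot":[0,0,0],"hand":1},{"xyz":[0,0,-30],"delta_rot":[0,0,0],"hand":1},{"xyz":[0,0,-42],"delta_rot":[0,0,0],"hand":1},{"xyz":[0,0,-42],"delta_rot":[0,0,0],"hand":1},{"xyz":[0,0,-42],"delta_rot":[0,0,0],"hand":1}]'  | grep -E "pos|force:|time"
python3 -c "
from h import *
go((.5515,-.0511,.168))"
```

```text
time_s: 25.75
position: [0.5203, -0.2883, 0.1246]
force: [-0.0, -0.1, -2.2]
grasp_force: 30.0
time_s: 26.38
position: [0.5202, -0.2881, 0.1657]
force: [-0.2, -0.0, -2.1]
grasp_force: 30.0
t 26.38 pos [ 0.5202 -0.2881  0.1657] xyz mm [-31.3 237.   -2.3] rot [ 0.0004 -0.0017 -0.    ]
```

```bash
python3 -m handwheel '[{"xyz":[-5,40,-2],"delta_rot":[0,0,0],"hand":1},{"xyz":[-13,95,-2],"delta_rot":[0,0,0],"hand":1},{"xyz":[-20,150,-2],"delta_rot":[0,0,0],"hand":1},{"xyz":[-27,205,-2],"delta_rot":[0,0,0],"hand":1},{"xyz":[-31.3,237,-2],"delta_rot":[0,0,0],"hand":1}]'  | grep -E "pos|force:|time"
python3 -m handwheel '[{"xyz":[0,0,0],"delta_rot":[0,0,0],"hand":1},{"xyz":[0,0,0],"delta_rot":[0,0,0],"hand":1},{"xyz":[0,0,0],"delta_rot":[0,0,0],"hand":1},{"xyz":[0,0,0],"delta_rot":[0,0,0],"hand":1},{"xyz":[0,0,0],"delta_rot":[0,0,0],"hand":1}]'  | grep -E "pos|force:|time"
python3 - <<'E'
from h import *
go((.5515,-.0511,.0808))
a=vision.capture("scene");b=vision.capture("top");np.save("pics/s5.npy",a)
f=lambda im,x,y:cv2.resize(im[y:y+80,x:x+80],(400,400),interpolation=cv2.INTER_CUBIC)
cv2.imwrite("pics/z5.png",np.hstack([f(a,255,220),f(b,220,150)])[:,:,::-1])
for z in(-.008,.025-.041,-.041,-.041-.0302): print(z,proj("scene",(.5507,-.051,.168+z)))
print("mouth",proj("scene",(.5507,-.051,.06)))
E
```

```text
time_s: 27.0
position: [0.5509, -0.0485, 0.1671]
force: [-0.1, -0.7, -2.1]
grasp_force: 30.0
time_s: 27.62
position: [0.5518, -0.0521, 0.1678]
force: [1.0, 0.0, -2.7]
grasp_force: 30.0
t 27.62 pos [ 0.5518 -0.0521  0.1678] xyz mm [ 0.2  1.  87. ] rot [-0.0001 -0.0011 -0.0012]
-0.008 [296.32095643 232.53575713]
-0.016 [296.54727305 235.6722147 ]
-0.041 [297.23074384 245.14424189]
-0.0712 [298.01134739 255.96240435]
mouth [298.90178838 268.30277261]
```

View pics/z5.png

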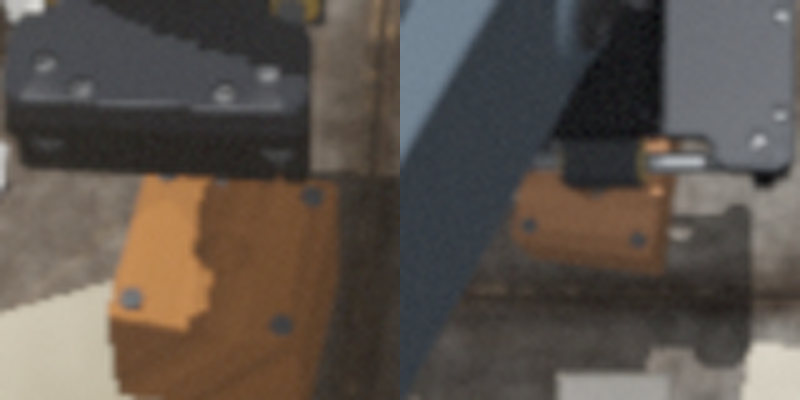

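The gripper body hides the nose and the hole, so I'm returning to the recorded grasp pose, checking forces on the way.

```bash
python3 -m handwheel '[{"xyz":[0,0.3,10],"delta_rot":[0,0,0],"hand":1},{"xyz":[0,0.5,25],"delta_rot":[0,0,0],"hand":1},{"xyz":[0,0.5,40],"delta_rot":[0,0,0],"hand":1},{"xyz":[0,0.5,54],"delta_rot":[0,0,0],"hand":1},{"xyz":[0,0.5,54],"delta_rot":[0,0,0],"hand":1}]'  | grep -E "pos|force:|time"
python3 -c "
from h import *
go((.5515,-.0511,.0808))"
```

```text
time_s: 28.35
position: [0.5506, -0.0505, 0.1121]
force: [-0.6, -0.2, -2.3]
grasp_force: 30.0
t 28.35 pos [ 0.5506 -0.0505  0.1121] xyz mm [-1.1 -0.6 31.3] rot [ 0.001  -0.0047  0.    ]
```

```bash
python3 -m handwheel '[{"xyz":[-0.6,-0.4,0],"delta_rot":[0,-0.002,0],"hand":1},{"xyz":[-0.6,-0.4,5],"delta_rot":[0,-0.002,0],"hand":1},{"xyz":[-0.6,-0.4,10],"delta_rot":[0,-0.002,0],"hand":1},{"xyz":[-0.6,-0.4,15],"delta_rot":[0,-0.002,0],"hand":1},{"xyz":[-0.6,-0.4,18],"delta_rot":[0,-0.002,0],"hand":1}]'  | grep -E "pos|force:|time"
python3 -c "
from h import *
go((.5515,-.0511,.0808))"
```

```text
time_s: 28.98
position: [0.5521, -0.0512, 0.0955]
force: [-0.1, 0.0, -2.7]
grasp_force: 30.0
t 28.98 pos [ 0.5521 -0.0512  0.0955] xyz mm [ 0.6  0.1 14.7] rot [0.0001 0.0005 0.    ]
```

Barrel about 5 mm into the hole with no force. Carrying on down.

```bash
python3 -m handwheel '[{"xyz":[0.3,0,3],"delta_rot":[0,0,0],"hand":1},{"xyz":[0.3,0,6],"delta_rot":[0,0,0],"hand":1},{"xyz":[0.3,0,9],"delta_rot":[0,0,0],"hand":1},{"xyz":[0.3,0,11.5],"delta_rot":[0,0,0],"hand":1},{"xyz":[0.3,0,11.5],"delta_rot":[0,0,0],"hand":1}]'  | grep -E "pos|force:|time"; for i in 1 2; do
python3 -m handwheel '[{"xyz":[0,0,0.5],"delta_rot":[0,0,0],"hand":1},{"xyz":[0,0,1],"delta_rot":[0,0,0],"hand":1},{"xyz":[0,0,1],"delta_rot":[0,0,0],"hand":1},{"xyz":[0,0,1],"delta_rot":[0,0,0],"hand":1},{"xyz":[0,0,1],"delta_rot":[0,0,0],"hand":1}]'  | grep -E "pos|force:|time"; done
```

```text
time_s: 29.6
position: [0.5519, -0.0512, 0.0842]
force: [-0.2, -0.1, -2.9]
grasp_force: 30.0
time_s: 30.22
position: [0.552, -0.0513, 0.0834]
force: [-0.5, 0.0, -2.6]
grasp_force: 30.0
time_s: 30.85
position: [0.552, -0.0512, 0.0825]
force: [-0.4, 0.5, 1.6]
grasp_force: 30.0
```

Contact comes at exactly the original grasp height (0.0825), so the collar is down and nothing slipped. Releasing.

```bash
for i in 1 2; do python3 -m handwheel '[{"xyz":[0,0,-0.3],"delta_rot":[0,0,0],"hand":-1},{"xyz":[0,0,-0.3],"delta_rot":[0,0,0],"hand":-1},{"xyz":[0,0,-0.3],"delta_rot":[0,0,0],"hand":-1},{"xyz":[0,0,-0.3],"delta_rot":[0,0,0],"hand":-1},{"xyz":[0,0,-0.3],"delta_rot":[0,0,0],"hand":-1}]'  | grep -E "pos|force:|time|open"; done
python3 -m handwheel '[{"xyz":[0,0,-15],"delta_rot":[0,0,0],"hand":-1},{"xyz":[0,0,-40],"delta_rot":[0,0,0],"hand":-1},{"xyz":[0,0,-70],"delta_rot":[0,0,0],"hand":-1},{"xyz":[0,0,-100],"delta_rot":[0,0,0],"hand":-1},{"xyz":[0,0,-130],"delta_rot":[0,0,0],"hand":-1}]'  | grep -E "pos|force:|time|open"
python3 -m handwheel '[{"xyz":[0,50,0],"delta_rot":[0,0,0],"hand":-1},{"xyz":[0,100,0],"delta_rot":[0,0,0],"hand":-1},{"xyz":[0,150,0],"delta_rot":[0,0,0],"hand":-1},{"xyz":[0,200,0],"delta_rot":[0,0,0],"hand":-1},{"xyz":[0,250,0],"delta_rot":[0,0,0],"hand":-1}]'  | grep -E "pos|force:|time|open"
python3 - <<'E'
from h import *
a=vision.capture("scene");b=vision.capture("top")
f=lambda im,x,y,w,h:cv2.resize(im[y:y+h,x:x+w],(400,300),interpolation=cv2.INTER_CUBIC)
cv2.imwrite("pics/z6.png",np.hstack([f(a,260,235,80,75),f(b,232,165,56,42)])[:,:,::-1])
E
```

```text
time_s: 31.48
position: [0.552, -0.0512, 0.0827]
force: [-0.4, -0.1, -1.1]
opening: 0.639
grasp_force: 0.0
time_s: 32.1
position: [0.552, -0.0513, 0.083]
force: [0.2, 0.0, 0.1]
opening: 0.996
grasp_force: 0.0
time_s: 32.72
position: [0.5519, -0.0512, 0.2151]
force: [-0.0, -0.0, 0.0]
opening: 0.998
grasp_force: 0.0
time_s: 33.35
position: [0.5518, 0.2004, 0.2142]
force: [0.7, -0.5, -0.2]
opening: 0.999
grasp_force: 0.0
```

View pics/z6.png

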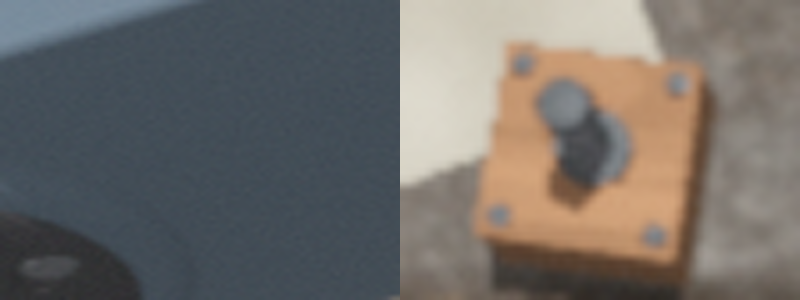

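The top view shows the punch upright in the stand with its collar down: cap at (162,103), against (157,102) at the start. The arm covers the scene view. Since the grip did not slip, the 12 mm of travel means the nose went past 8.5 mm. Handing in.

```bash
python3 -c "
from rig import workorder
print(workorder.hand_in())"
```

```text
the job is handed in; nothing more can be done
None
```

The punch fired once in the guide hole and is back upright in its stand, collar down and released, at about 33 s. After the snap I pressed on to the start of the end stop (about 15 N net, limit 25 N) to be sure it had fired. The job is handed in, but no verdict was returned.

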